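Pack a set of foot plugs through the gated filling stand

ROBOT

A 6-joint arm with a two-finger parallel gripper is mounted at the origin on the work surface. World frame = base frame: x ahead of the robot, y to its left, z up, the work surface at z = 0. Lengths are in m, angles in degrees, forces in N, time in s.
With the tool pointing down it reaches from about 0.275 to 0.75 m from the base axis. Payload 10.2 kg.
Tool frame: the origin (TCP) lies on the centre line of the jaws, within the pads' length; the fingertips stand 19 mm ahead of it and the grasp point (between the pads) is the TCP (manip.nose_length is the x of the fingertips in the tool frame, in m); x points along the fingers, y is the direction in which the jaws open and shut, and the axes are right-handed (so a half turn about x gives the same grasp; the last joint's range is limited). The gripper opens to 85 mm and grips with 20 to 120 N. Pads are 22 mm wide; open, the fingers measure 114 mm over their backs; the gripper's body (76 mm by 85 mm) begins 54 mm behind the grasp point. The pads swing forward as they close: fully open they stand 13 mm farther back than shut.
Start: joints at [63.633, 17.928, 85.812, -0, 76.261, -12.8], TCP at [0.123, 0.51, 0.25] pointing down, gripper open.
Joint ranges: [-168.41, 168.41], [-55.51, 124.54], [10.69, 146.95], [-70.63, 250.63], [1, 178], [-165.06, 165.06]. Speed limits (degrees/s): [136.94, 136.94, 172.46, 180, 180, 180].

INTERFACE

Orientations are given as [roll, pitch, yaw] about the fixed x, y, z axes, in that order (R = Rz(yaw) Ry(pitch) Rx(roll)).
In Python, from cell import manip gives the robot as it stands.
- The arm moves only by the tool play_rows, never from a script. Its argument "commands" is a list of rows, each a list of 7 numbers: the shift along the tool's x, y, z in mm, then the turn, a rotation vector about the tool's x, y, z in rad, then the opening in per cent of the stroke, from 0 (shut) to 100 (fully open). In form: [[dx, dy, dz, rx, ry, rz, fingers], ...]. A call has 1 to 8 rows; each row is the pose to reach, as a shift and turn from the pose commanded when the call began, along the tool's axes at that moment; what a row does not reach only later rows make up. A row lasts 1/12 s, in which the tool goes at most 41.7 mm and 7.16 degrees, less where a joint would pass 70% of its speed; a pose out of reach is approached as far as the arm can. A call with a gripper value outside its range is refused whole. The fingers move at their own pace and stop on an object; "grip_force" is the grip in N (left out, the last holds). Time passes only in rows, so rows that repeat a pose let the fingers close. It gives the time, the measured TCP pose, the force and the opening at its end, in the units of the state.
- manip.get_obs(): the state, without advancing time (a new reading comes with each control period).
- manip.snapshot(name): name is "scene" or "top" or "wrist"; returns the picture (420x560x3 uint8, red, green, blue); there is no depth.
- manip.camera_params(name): a dict with "fx", "fy", "cx", "cy" (pixels), "xyz" and "attitude" of the camera in the world. Camera axes: x right, y up, looking along -z (the intrinsics and any distortion apply to the point x, -y, -z); pixel columns grow to the right and rows downward; lengths in m; the calibration is good to about 2 mm. A picture is of the moment at which its call begins: read the wrist's pose just before it. camera_params takes no time and is no camera call; for the wrist camera it gives the pose at the moment of the call.
- manip.finish_job(): hands the job in, once; it reports no verdict.
The state is a dict: "time": time; "joint_pos": joint angles; "qd": joint speeds; "joint_torque": joint torques, N m; "tool_pos": TCP position; "tool_rot": TCP orientation; "wrist_force": force on the tool from outside, world axes, zero at the start; "ft_torque": the same for the moment, N m; "grip_width": finger opening in m.
Only numpy, scipy, OpenCV 4.12 (cv2) and the standard library are available. Lean on these libraries where they do the work, as an engineer would, in place of code of your own. Each camera call takes 0.05 s, during which the arm holds its last target. There are 200 camera calls.

TASK

Pack the foot plugs for one folding table: tip all six black plugs from the white pan into the funnel of the filling stand, set the empty pan back down flat on the table, then flip the yellow safety catch well up off the gate lever and pull the red knob towards the robot as far as it goes, so that the plugs drop into the clear jar. Finish while still holding the lever fully open against its spring, with all six plugs in the jar and the jar in its place under the spout. Leave the tape roll, yellow block, screw box, screwdriver and closed jar where they are.

Things in the scene. Friction and masses are not known exactly. Their poses are not given: they have to be found in the camera images.
- stand: Filling stand bolted to the table: grey base 150 x 230 x 8 mm; steel deck at 103-109 mm; aluminium funnel, mouth 150 mm inside, rim 192 mm above the table, narrowing to a 60 mm throat; under it a swing gate at 101 mm, then a spout into the jar. Origin: on the table under the funnel's axis, z up. The gate lever sticks out along its -y and is pulled towards its -x, which roughly faces the robot.
- funnel_mouth (a point): Centre of the funnel's open mouth, level with its rim; axes as the stand.
- lever (a joint): Swing of the gate lever, rad: 0 = gate shut, 0.8 = end stop, fully open. It turns about a vertical axis, clockwise seen from above as it opens. A spring shuts it: about 4 N at the knob when shut, 9 N when fully open. With the catch down it is blocked (some 0.03 rad of play). If plugs ever bridge in the throat, work it to and fro.
- lever_pivot (a point): Axis of the lever, 85 mm along the stand's -y from the funnel's axis, at the height of the flat lever arm (96-101 mm above the table); axes as the stand.
- knob (a point): Middle of the gripping height of the red upright knob at the lever's end, 165 mm from the pivot, 149 mm above the table. A round post 26 mm in diameter, from 118 to 173 mm height, fixed to the lever arm. Axes as the lever (its y points to the pivot).
- catch (a joint): Angle of the yellow catch, rad: 0 = down, its two prongs astride the lever arm; grows as it flips up and over towards the funnel, 1.4 = end stop. The lever is free beyond about 0.4; flipped up means beyond 0.6. Its stiff hinge holds it where it is left; it takes about 1 N at the tab's top.
- catch_hinge (a point): Middle of the catch's hinge, 125 mm along the stand's -y from the funnel's axis, 128 mm above the table; the hinge axis is the stand's x. Two steel cheeks hold it, 46 mm over all and 135 mm high. Down, the catch reaches 46 mm from here along the stand's -y. Axes as the stand.
- catch_tab (a point): Top edge of the catch's upright thumb tab, 28 mm wide along the stand's x and 5 mm thick, standing 44 mm above the hinge when the catch is down; pushing it towards the funnel (the stand's +y) flips the catch up. A finger that has pushed it then stands between the tab and the raised catch plate: lift it straight up, as moving back would push the catch down. Its z points from the hinge along the tab.
- jar: Clear plastic jar, 72 mm outside and 66 mm inside diameter, 73 mm high, floor 4 mm, standing loose between four rubber pins on the stand's base, under the spout. Origin: centre of its underside, 8 mm above the table.
- pan: White counting pan, 110 mm long (x), 84 mm wide at the back, with a flat 3 mm floor and 32 mm walls, open at the front, where it narrows to a spout 60 mm wide. Its front points along its own -x: tip that end down (about 50 degrees is enough) to pour. Origin: centre of its underside. 0.16 kg empty.
- pan_handle (a point): Middle of the pan's blue bridge handle: a bar 12 mm thick (pan's x), 10 mm high and 92 mm long (pan's y), its middle 68 mm above the pan's underside and 8 mm behind its origin; clear below down to the plugs. Axes as the pan.
- pan_spout (a point): Middle of the pan's front edge, on its floor: 55 mm ahead of the origin. Axes as the pan.
- plug1: Black rubber foot plug, 20 mm diameter head, 17 mm long, 10 g; starts in the pan. Origin: centre of its head's flat face.
- plug2: Black rubber foot plug, 20 mm diameter head, 17 mm long, 10 g; starts in the pan. Origin: centre of its head's flat face.
- plug3: Black rubber foot plug, 20 mm diameter head, 17 mm long, 10 g; starts in the pan. Origin: centre of its head's flat face.
- plug4: Black rubber foot plug, 20 mm diameter head, 17 mm long, 10 g; starts in the pan. Origin: centre of its head's flat face.
- plug5: Black rubber foot plug, 20 mm diameter head, 17 mm long, 10 g; starts in the pan. Origin: centre of its head's flat face.
- plug6: Black rubber foot plug, 20 mm diameter head, 17 mm long, 10 g; starts in the pan. Origin: centre of its head's flat face.
- tape_roll: Brown roll of tape, 90 mm diameter, 48 mm high; not to be moved.
- packed_jar: Closed grey jar with white cap, 64 mm diameter, 85 mm high; not to be moved.
- sanding_block: Yellow block, 100 x 65 x 28 mm; not to be moved.
- screw_box: Empty white screw box, 150 x 110 x 35 mm; not to be moved.
- screwdriver: Screwdriver with orange handle; not to be moved.
There are look-alikes about, which are no part of the job. What is shaped like the pan but turquoise is not meant.

How it is judged:
By the outcome, as a careful person would: the job done as asked, in the order asked, and still so for the second after the job is handed in, while the arm keeps its last pose, push and grip.
It also fails if it takes over 70 s, if anything falls off the work surface, if the arm or the gripper's body presses on something with over 40 N, if the wrist force passes 120 N, or if a joint passes its speed limit or range.

## Working session

There is one attempt and no reset: what is moved stays moved. The work goes in short steps, Python scripts to look and compute and a tool call to move; the robot and the scene stay as the last step left them, time stands still between calls to the robot, and variables do not carry over. Pictures are saved under pics/ and viewed, about 8 in all and at most 12, crops included, and the job is handed in when it is done.

Besides the shell and the picture viewer there is one more tool, called after "Emit:" by a JSON object that holds its "name" and its "arguments", one argument or row to a line. play_rows: Moves the arm, as the interface text tells. Its arguments: {"type":"object","properties":{"commands":{"type":"array"},"grip_force":{"type":"number"}},"required":["commands"]}

```bash
ls; mkdir -p pics; cat > h.py <<'E'
import numpy as np, cv2
from scipy.spatial.transform import Rotation as R
from cell import manip
def cam(n): return manip.camera_params(n)
def snap(n,f):
    p=cam(n); im=manip.snapshot(n); cv2.imwrite('pics/'+f,im[:,:,::-1]); return im,p
def Rot(a):
    a=np.array(a,float); return a if a.shape==(3,3) else R.from_euler('xyz',a,degrees=True).as_matrix()
def ray(p,u,v):
    d=np.array([(u-p['cx'])/p['fx'],-(v-p['cy'])/p['fy'],-1.0]); return np.array(p['xyz']),Rot(p['attitude'])@d
def onz(p,u,v,z):
    o,d=ray(p,u,v); return o+d*(z-o[2])/d[2]
def proj(p,X):
    c=Rot(p['attitude']).T@(np.array(X)-p['xyz']); return p['cx']+p['fx']*c[0]/-c[2], p['cy']+p['fy']*c[1]/c[2]
E
python3 - <<'E'
from h import *
print(manip.get_obs())
a,p=snap('top','top0.png');print(p)
b,p=snap('scene','scene0.png');print(p)
print(cam('wrist'))
E
```

```text
pics
{'time': 0.0, 'joint_pos': array([ 6.36323012e+01,  1.79613711e+01,  8.58565962e+01,  5.23439032e-04,
        7.62607988e+01, -1.28019258e+01]), 'qd': array([ 0.09862968,  0.06356547, -0.07563631, -0.00616504,  0.01524467,
       -0.04690833]), 'joint_torque': array([-4.47696439e-04, -4.12276089e+01, -2.59737790e+01, -2.00140544e-04,
        4.25342252e-03, -5.44452504e-06]), 'tool_pos': array([0.1230603 , 0.51011959, 0.24970086]), 'tool_rot': array([-103.17165972,   89.92123225, -116.73755741]), 'wrist_force': array([-0.99437147, -0.52275928,  0.05710263]), 'ft_torque': array([-0.00354963,  0.00983114, -0.00760381]), 'grip_width': 0.08555219594787468}
{'fx': 385.19108302837725, 'fy': 385.19108302837725, 'cx': 280.507806090182, 'cy': 211.60465127643454, 'xyz': array([0.46461365, 0.05858212, 1.27607939]), 'attitude': array([ 3.37419313e+00, -5.38915478e-02, -8.86487257e+01])}
{'fx': 476.06717498235327, 'fy': 476.06717498235327, 'cx': 282.5621733162287, 'cy': 214.80999008529736, 'xyz': array([1.56787794, 0.25681933, 0.91473622]), 'attitude': array([ 54.12163918,  -1.33031907, 102.21933118])}
{'fx': 350.53288985194894, 'fy': 350.53288985194894, 'cx': 276.34634188920273, 'cy': 211.9340031124251, 'xyz': array([0.04815501, 0.52965271, 0.37392054]), 'attitude': array([-17.60223637,   0.11570295,  76.41629776])}
```

View pics/top0.png

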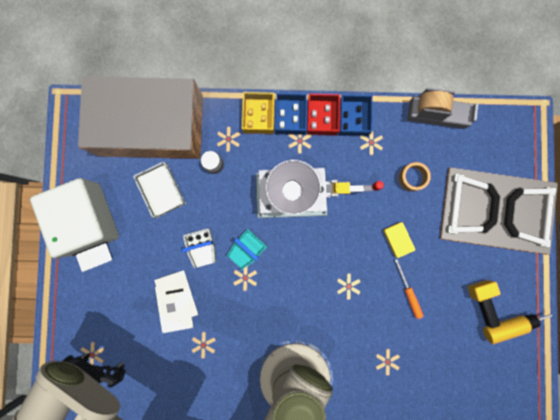

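View pics/scene0.png

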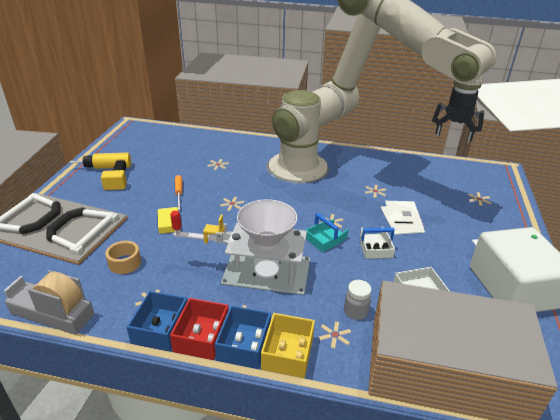

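```bash
python3 - <<'E'
from h import *
im=cv2.imread('pics/top0.png'); p=cam('top')
hsv=cv2.cvtColor(im,cv2.COLOR_BGR2HSV)
def blob(n,roi,m,z):
    x0,y0,x1,y1=roi; k=np.zeros_like(m);k[y0:y1,x0:x1]=m[y0:y1,x0:x1]
    n_,l,s,c=cv2.connectedComponentsWithStats(k); i=1+np.argmax(s[1:,4]); pts=np.argwhere(l==i)[:,::-1].astype(np.float32)
    r=cv2.minAreaRect(pts); print(n,s[i],c[i],onz(p,*c[i],z),r); return r,pts
H,S,V=[hsv[:,:,i].astype(int) for i in range(3)]
print(hsv[247,200],hsv[244,205],hsv[246,195],hsv[230,160],hsv[185,378],hsv[187,343])
blob('knob',(365,170,395,200),(((H<8)|(H>172))&(S>120)&(V>80)).astype(np.uint8),.173)
blob('catch',(325,170,365,205),((H>20)&(H<35)&(S>120)).astype(np.uint8),.15)
blob('panwhite',(170,215,225,275),((S<60)&(V>130)).astype(np.uint8),.03)
for z,nm in((.192,'f'),):
    x0,y0=250,150
    g=cv2.cvtColor(im,cv2.COLOR_BGR2GRAY)
big=np.hstack([cv2.resize(im[218:274,165:225],None,fx=6,fy=6,interpolation=cv2.INTER_CUBIC),cv2.resize(im[150:225,250:390],None,fx=3,fy=4.48,interpolation=cv2.INTER_CUBIC)])
print(big.shape);cv2.imwrite('pics/z.png',big)
E
```

```text
[111  67 229] [110 185 238] [110 192 235] [110 127 159] [  1 173 244] [ 28 176 242]
knob [373 181  10   9  63] [377.92063492 185.26984127] [ 0.61227127 -0.21969662  0.173     ] ((377.5, 185.0), (8.0, 9.0), 90.0)
catch [333 183  17  11 161] [341.18012422 187.62732919] [ 0.60581837 -0.1175567   0.15      ] ((341.0, 188.0), (10.0, 16.0), 90.0)
panwhite [187 244  29  24 476] [202.09033613 255.80882353] [0.38965832 0.30807442 0.03      ] ((202.03463745117188, 256.12689208984375), (18.505922317504883, 27.89044189453125), 74.74488067626953)
(336, 780, 3)
```

View pics/z.png

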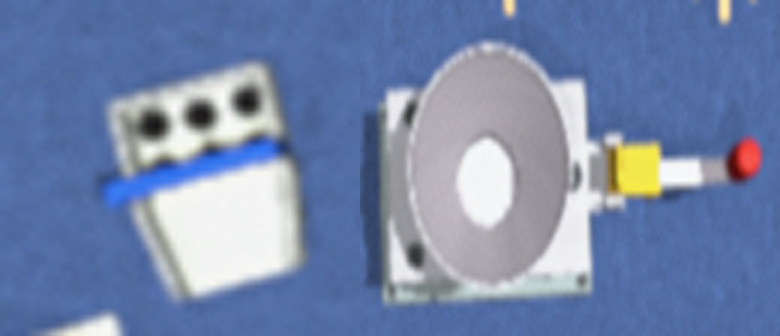

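```bash
python3 - <<'E'
from h import *
im=cv2.imread('pics/top0.png'); p=cam('top'); ps=cam('scene')
hsv=cv2.cvtColor(im,cv2.COLOR_BGR2HSV); H,S,V=[hsv[:,:,i].astype(int) for i in range(3)]
k=((H>100)&(H<120)&(S>160)&(V>195)); pts=np.argwhere(k[225:270,175:225])[:,::-1]+[175,225]
r=cv2.minAreaRect(pts.astype(np.float32)); print(len(pts),r)
b=cv2.boxPoints(r); e=[onz(p,*q,.073)[:2] for q in b]; print(np.round(e,4))
c=onz(p,*r[0],.073);print('handle',c)
print('funnel',[np.round(onz(p,u,v,.192),4) for u,v in((293.3,186.2),(266.7,186.2),(320,186.2),(293.3,159.4),(293.3,213))])
K=onz(p,377.9,185.3,.173); F=onz(p,293.3,186.2,.192); print(K,F,np.linalg.norm((K-F)[:2]),np.degrees(np.arctan2(*(K-F)[1::-1])))
# scene-view ray intersections
for z,q in ((.173,(176,213)),(.192,(267,216))): print(np.round(onz(ps,*q,z),4))
# base plate front corners from the top
for q in ((258.5,217),(326.5,215)): print('base',np.round(onz(p,*q,.008),4))
# move from here to above the handle
o=manip.get_obs(); R0=Rot(o['tool_rot']); print(np.round(R0,2)); 
E
```

```text
72 ((196.10000610351562, 245.80001831054688), (3.4785056114196777, 28.7767276763916), 71.56504821777344)
[[0.4128 0.363 ]
 [0.443  0.2791]
 [0.4328 0.2753]
 [0.4026 0.3592]]
handle [0.42277908 0.31919901 0.073     ]
funnel [array([0.6014, 0.0246, 0.192 ]), array([0.5996, 0.0998, 0.192 ]), array([ 0.6032, -0.051 ,  0.192 ]), array([0.678 , 0.0262, 0.192 ]), array([0.5254, 0.0229, 0.192 ])]
[ 0.61218246 -0.21963794  0.173     ] [0.60140155 0.02457198 0.192     ] 0.24444777032656145 -87.47225842446286
[ 0.6224 -0.2193  0.173 ]
[0.6024 0.0238 0.192 ]
base [0.5199 0.1312 0.008 ]
base [ 0.5318 -0.0927  0.008 ]
[[-0.    0.23  0.97]
 [-0.    0.97 -0.23]
 [-1.   -0.   -0.  ]]
```

Emit:
{"name": "play_rows", "arguments": {
  "commands": [
    [30, -117, 335, 1.02, 0, 0, 100],
    [30, -117, 335, 1.02, 0, 0, 100],
    [30, -117, 335, 1.02, 0, 0, 100],
    [30, -117, 335, 1.02, 0, 0, 100],
    [30, -117, 335, 1.02, 0, 0, 100],
    [30, -117, 335, 1.02, 0, 0, 100],
    [30, -117, 335, 1.02, 0, 0, 100],
    [30, -117, 335, 1.02, 0, 0, 100]
  ],
  "grip_force": 60
}}

```text
time: 0.77
tool_pos: [0.4037, 0.3288, 0.2219]
tool_rot: [-93.8, 90.0, -165.0]
wrist_force: [0.5, 1.4, 0.2]
grip_width: 0.0854
```

```bash
cat >> h.py <<'E'
def delta(pos,Rt):
    o=manip.get_obs(); R0=Rot(o['tool_rot']); d=R0.T@(np.array(pos)-o['tool_pos'])*1000
    return np.round(d,1), np.round(R.from_matrix(R0.T@Rt).as_rotvec(),3)
def down(yaw): # tool x down, tool y at azimuth yaw
    a=np.radians(yaw); x=np.array([0,0,-1.]);y=np.array([np.cos(a),np.sin(a),0]); return np.c_[x,y,np.cross(x,y)]
E
python3 - <<'E'
from h import *
print(delta([.423,.319,.22],down(18)))
E
```

```text
(array([ 1.9, 15.1, 15.5]), array([ 0.013, -0.   ,  0.   ]))
```

Emit:
{"name": "play_rows", "arguments": {
  "commands": [
    [2, 15, 15, 0.013, 0, 0, 100],
    [2, 15, 15, 0.013, 0, 0, 100],
    [2, 15, 15, 0.013, 0, 0, 100]
  ]
}}

```text
time: 1.02
tool_pos: [0.4218, 0.3204, 0.2196]
tool_rot: [-89.1, 89.9, -160.8]
wrist_force: [-0.4, 1.1, 0.5]
grip_width: 0.0853
```

```bash
python3 - <<'E'
from h import *
o=manip.get_obs();print(o['tool_pos'],o['tool_rot'])
im,p=snap('wrist','w1.png')
im=im[:,:,::-1]; hsv=cv2.cvtColor(np.ascontiguousarray(im),cv2.COLOR_BGR2HSV); H,S,V=[hsv[:,:,i].astype(int) for i in range(3)]
k=((H>100)&(H<120)&(S>160)&(V>185)).astype(np.uint8)
n,l,s,c=cv2.connectedComponentsWithStats(k)
for i in np.argsort(-s[1:,4])[:3]+1:
    pts=np.argwhere(l==i)[:,::-1].astype(np.float32); r=cv2.minAreaRect(pts); b=cv2.boxPoints(r)
    e=np.array([onz(p,*q,.073)[:2] for q in b]); print(s[i],np.round(r[0]),r[1:],e.round(4).tolist(),e.mean(0))
E
```

```text
[0.42183561 0.32040583 0.21958358] [ -89.11295877   89.91966451 -160.81749342]
[ 268  150   15  106 1272] [275. 203.] ((12.36638069152832, 105.27131652832031), 1.6365771293640137) [[0.429, 0.2746], [0.4042, 0.3592], [0.4133, 0.3619], [0.439, 0.2775]] [0.42138681 0.31831891]
[178 331  83  46 699] [219. 353.] ((8.105499267578125, 89.4050521850586), 62.987335205078125) [[0.3846, 0.1345], [0.4428, 0.2013], [0.4483, 0.1949], [0.3899, 0.1273]] [0.41639854 0.16450291]
```

View pics/w1.png

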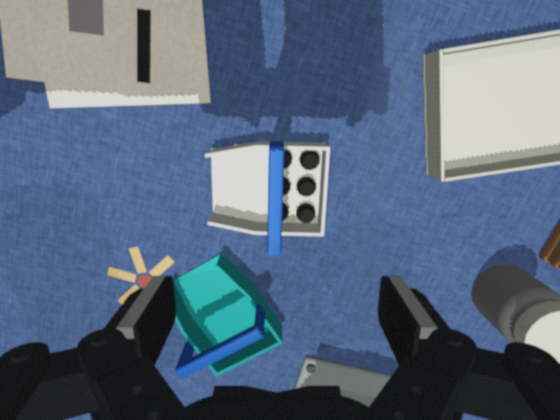

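Emit:
{"name": "play_rows", "arguments": {
  "commands": [
    [40, -1, 2, 0.034, 0, 0, 60],
    [80, -1, 2, 0.034, 0, 0, 60],
    [115, -1, 2, 0.034, 0, 0, 60],
    [140, -1, 2, 0.034, 0, 0, 60],
    [151, -1, 2, 0.034, 0, 0, 60],
    [151, -1, 2, 0.034, 0, 0, 60],
    [151, -1, 2, 0.034, 0, 0, 30],
    [151, -1, 2, 0.034, 0, 0, 20]
  ]
}}

```text
time: 1.73
tool_pos: [0.4217, 0.3196, 0.0711]
tool_rot: [98.5, 89.8, 25.0]
wrist_force: [0.1, -0.0, 0.1]
grip_width: 0.028
```

Emit:
{"name": "play_rows", "arguments": {
  "commands": [
    [0, 0, 0, 0, 0, 0, 10],
    [0, 0, 0, 0, 0, 0, 0],
    [0, 0, 0, 0, 0, 0, 0],
    [0, 0, 0, 0, 0, 0, 0],
    [0, 0, 0, 0, 0, 0, 0],
    [0, 0, 0, 0, 0, 0, 0]
  ]
}}

```text
time: 2.23
tool_pos: [0.4216, 0.3193, 0.0706]
tool_rot: [105.0, 89.9, 31.4]
wrist_force: [-1.7, 1.1, 7.2]
grip_width: 0.0108
```

Emit:
{"name": "play_rows", "arguments": {
  "commands": [
    [-10, 0, 0, 0, 0, 0, 0],
    [-30, 0, 0, 0, 0, 0, 0],
    [-60, 0, 0, 0, 0, 0, 0],
    [-95, 0, 0, 0, 0, 0, 0],
    [-135, 0, 0, 0, 0, 0, 0],
    [-175, 0, 0, 0, 0, 0, 0],
    [-210, 0, 0, 0, 0, 0, 0],
    [-230, 0, 0, 0, 0, 0, 0]
  ]
}}

```text
time: 2.9
tool_pos: [0.4212, 0.3189, 0.3044]
tool_rot: [97.2, 89.6, 23.6]
wrist_force: [0.8, 0.7, -1.5]
grip_width: 0.0105
```

```bash
python3 - <<'E'
from h import *
o=manip.get_obs();print(o['tool_pos'],o['wrist_force'],o['joint_pos'])
F=np.array([.602,.024])
# pan upright, front direction -> world az 180+y; spout at funnel centre plus s behind
def pose(yaw,tilt,spout):
    Rp=Rot([0,0,yaw])@Rot([0,-tilt,0])      # pan x,y,z
    h=np.array(spout)+Rp@np.array([.063,0,.068+.002])
    Rt=np.c_[-Rp[:,2],Rp[:,0],-Rp[:,1]]; return h,Rt
u=np.array([np.cos(np.radians(2)),np.sin(np.radians(2))])
for tilt,off,z in((0,.02,.235),(55,.015,.205)):
    s=np.r_[F+off*u,z]; h,Rt=pose(2,tilt,s); print(tilt,h.round(4),np.linalg.det(Rt).round(2),delta(h,Rt))
h0,R0=pose(2,0,np.r_[F+.02*u,.235])
for tilt,off,z in((15,.02,.23),(30,.02,.22),(45,.018,.21),(55,.015,.205),(62,.015,.205)):
    h,Rt=pose(2,tilt,np.r_[F+off*u,z]); print(tilt,(R0.T@(h-h0)*1000).round(1),R.from_matrix(R0.T@Rt).as_rotvec().round(3),h.round(3))
E
```

```text
[0.42124187 0.31894019 0.30442804] [ 0.8359819   0.73866671 -1.53129917] [ 2.44174256e+01  1.62783471e+01  7.99480176e+01 -4.88418368e-03
  8.34200448e+01  7.97056186e+00]
0 [0.6849 0.0269 0.305 ] 1.0 (array([2.000e-01, 1.702e+02, 3.548e+02]), array([ 0.252, -0.002, -0.006]))
55 [0.5958 0.0238 0.2968] 1.0 (array([  7.9,  83.8, 332.5]), array([ 0.232, -0.122,  0.949]))
15 [ -8.9 -20.3  -0. ] [-0.    -0.     0.262] [0.665 0.026 0.314]
30 [ -7.1 -43.4  -0. ] [-0.    -0.     0.524] [0.642 0.025 0.312]
45 [  1.  -69.9  -0. ] [-0.     0.     0.785] [0.615 0.024 0.304]
55 [  8.2 -89.2  -0. ] [-0.    0.    0.96] [0.596 0.024 0.297]
62 [  11.5 -100.2   -0. ] [-0.     0.     1.082] [0.585 0.023 0.293]
```

Emit:
{"name": "play_rows", "arguments": {
  "commands": [
    [0, 4, 8, 0, 0, 0, 0],
    [0, 11, 24, 0.02, 0, 0, 0],
    [0, 23, 48, 0.04, 0, 0, 0],
    [0, 36, 76, 0.06, 0, 0, 0],
    [0, 50, 104, 0.08, 0, 0, 0],
    [0, 63, 132, 0.1, 0, 0, 0],
    [0, 77, 160, 0.12, 0, 0, 0],
    [0, 90, 188, 0.14, 0, 0, 0]
  ]
}}

```text
time: 3.57
tool_pos: [0.5612, 0.1622, 0.2983]
tool_rot: [-89.9, 89.9, -171.5]
wrist_force: [-0.6, 0.8, -1.6]
grip_width: 0.0106
```

```bash
python3 - <<'E'
from h import *
print(delta([.685,.027,.305],down(2)))
E
```

```text
(array([ -6.9, 102.8, 151.7]), array([0.111, 0.   , 0.002]))
```

Emit:
{"name": "play_rows", "arguments": {
  "commands": [
    [-2, 17, 25, 0.02, 0, 0, 0],
    [-4, 34, 50, 0.04, 0, 0, 0],
    [-6, 51, 75, 0.06, 0, 0, 0],
    [-7, 67, 99, 0.08, 0, 0, 0],
    [-7, 82, 121, 0.09, 0, 0, 0],
    [-7, 94, 139, 0.1, 0, 0, 0],
    [-7, 101, 149, 0.11, 0, 0, 0],
    [-7, 103, 152, 0.11, 0, 0, 0]
  ]
}}

```text
time: 4.23
tool_pos: [0.6854, 0.0264, 0.3042]
tool_rot: [-89.7, 89.8, -177.7]
wrist_force: [0.1, 0.1, -2.0]
grip_width: 0.0109
```

```bash
python3 - <<'E'
from h import *
print(delta([.685,.027,.305],down(2)),manip.get_obs()['wrist_force'])
a,p=snap('top','t2.png'); b,p=snap('scene','s2.png')
cv2.imwrite('pics/ts2.png',np.hstack([cv2.resize(a[130:240,230:390],(480,330))[:,:,::-1],cv2.resize(b[130:300,180:340],(320,330))[:,:,::-1]]))
E
```

```text
(array([-0.8, -0.4, -0.7]), array([-0.001,  0.   ,  0.003])) [ 0.11609875  0.12282654 -2.02274597]
```

View pics/ts2.png

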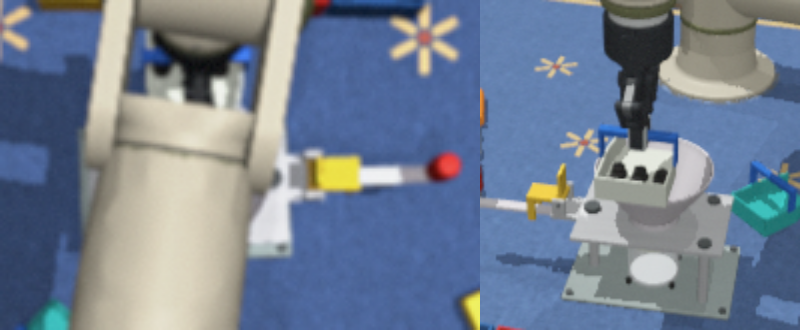

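Emit:
{"name": "play_rows", "arguments": {
  "commands": [
    [-6, -13, 0, 0, 0, 0.12, 0],
    [-8, -26, 0, 0, 0, 0.24, 0],
    [-8, -33, 0, 0, 0, 0.36, 0],
    [-7, -42, 0, 0, 0, 0.48, 0],
    [-5, -51, 0, 0, 0, 0.58, 0],
    [-2, -60, 0, 0, 0, 0.68, 0],
    [1, -69, 0, 0, 0, 0.77, 0],
    [4, -78, 0, 0, 0, 0.86, 0]
  ]
}}

```text
time: 5.0
tool_pos: [0.6047, 0.0266, 0.3024]
tool_rot: [89.9, 40.5, 2.0]
wrist_force: [2.3, 1.5, -1.5]
grip_width: 0.0106
```

```bash
cat >> h.py <<'E'
Fc=np.array([.602,.024])
def pose(yaw,tilt,off,z):
    Rp=Rot([0,0,yaw])@Rot([0,-tilt,0]); a=np.radians(yaw)
    h=np.r_[Fc+off*np.array([np.cos(a),np.sin(a)]),z]+Rp@np.array([.063,0,.070])
    return h,np.c_[-Rp[:,2],Rp[:,0],-Rp[:,1]]
E
python3 - <<'E'
from h import *
o=manip.get_obs();print(o['wrist_force'],o['tool_pos'],o['joint_pos'].round(1))
for t in (50,55,60,65): print(t,delta(*pose(2,t,.015,.205)))
b,p=snap('scene','s3.png'); cv2.imwrite('pics/s3c.png',cv2.resize(b[130:300,180:340],(560,595))[:,:,::-1])
E
```

```text
[ 2.28226659  1.52925687 -1.5445238 ] [0.60472456 0.02660787 0.30237604] [-13.1   7.  104.4  30.5  23.1 -38.5]
50 (array([ 2. , -3.7,  2.5]), array([ 0.002, -0.   ,  0.009]))
55 (array([ -3.2, -10.1,   2.5]), array([ 0.002, -0.   ,  0.096]))
60 (array([ -7.8, -16.9,   2.5]), array([ 0.002, -0.   ,  0.183]))
65 (array([-11.8, -24.1,   2.5]), array([ 0.002, -0.001,  0.271]))
```

View pics/s3c.png

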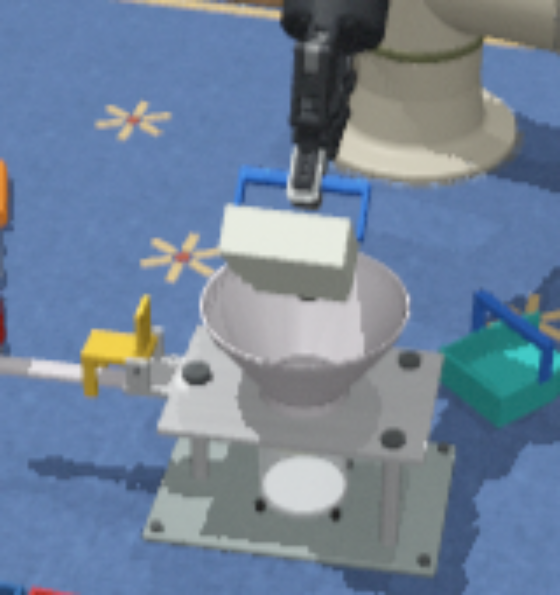

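Emit:
{"name": "play_rows", "arguments": {
  "commands": [
    [-3, -10, 2, 0, 0, 0.1, 0],
    [-8, -17, 2, 0, 0, 0.19, 0],
    [-8, -17, 2, 0, 0, 0.19, 0],
    [-8, -17, 2, 0, 0, 0.19, 0],
    [-8, -17, 2, 0, 0, 0.19, 0],
    [-8, -17, 2, 0, 0, 0.19, 0]
  ]
}}

```text
time: 5.55
tool_pos: [0.5884, 0.0241, 0.2937]
tool_rot: [90.0, 29.9, 2.2]
wrist_force: [-1.2, 0.5, -1.9]
grip_width: 0.0107
```

```bash
python3 - <<'E'
from h import *
o=manip.get_obs();print(o['wrist_force'],o['tool_pos'],o['joint_pos'].round(1))
b,p=snap('scene','s4.png'); w,_=snap('wrist','w4.png')
cv2.imwrite('pics/s4c.png',np.hstack([cv2.resize(b[130:260,200:330],(390,390))[:,:,::-1],cv2.resize(w,None,fx=.73,fy=.9286)[:,:,::-1]]))
E
```

```text
[-1.2466733   0.46822876 -1.8630275 ] [0.5883551  0.02408774 0.29367325] [-15.2   4.9 114.2  82.7  15.1 -91.3]
```

View pics/s4c.png

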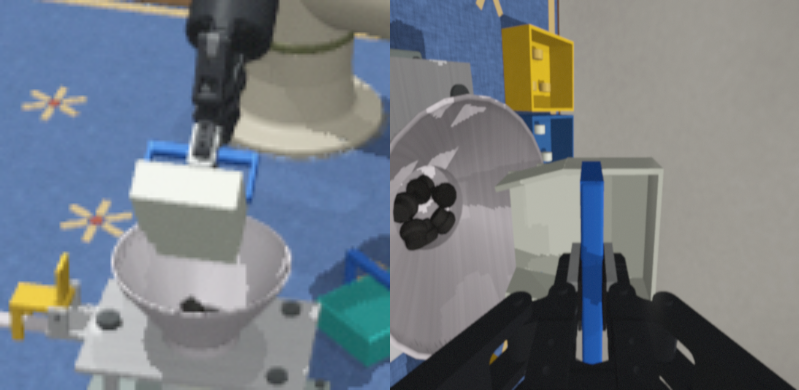

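```bash
python3 - <<'E'
from h import *
for t,z in ((50,.215),(30,.235),(10,.245),(0,.245)): print(t,delta(*pose(2,t,.02,z)))
h,Rt=pose(2,0,.02,.245)
print(Rt.T@(np.array([.4214,.3183,.315])-h), R.from_matrix(Rt.T@down(16.3)).as_rotvec())
E
```

```text
50 (array([10.1, 21.3,  0.6]), array([ 0.002, -0.003, -0.177]))
30 (array([29.1, 53.9,  0.7]), array([ 0.002, -0.003, -0.526]))
10 (array([56.5, 67.1,  0.8]), array([ 0.003, -0.003, -0.875]))
0 (array([72.8, 65.1,  0.8]), array([ 0.003, -0.003, -1.049]))
[ 0.         -0.25321906 -0.30042357] [-0.24958208  0.          0.        ]
```

Emit:
{"name": "play_rows", "arguments": {
  "commands": [
    [5, 11, 0, 0, 0, -0.09, 0],
    [10, 21, 0, 0, 0, -0.18, 0],
    [19, 37, 0, 0, 0, -0.35, 0],
    [29, 54, 0, 0, 0, -0.53, 0],
    [42, 61, 0, 0, 0, -0.7, 0],
    [56, 67, 0, 0, 0, -0.87, 0],
    [73, 65, 0, 0, 0, -1.05, 0],
    [73, 65, 0, 0, 0, -1.05, 0]
  ]
}}

```text
time: 6.32
tool_pos: [0.6862, 0.0249, 0.3137]
tool_rot: [92.3, 62.7, 5.4]
wrist_force: [-0.3, 0.3, -2.4]
grip_width: 0.0103
```

```bash
python3 - <<'E'
from h import *
o=manip.get_obs();print(o['joint_pos'].round(1),delta([.4214,.3183,.315],down(16.3)))
E
```

```text
[-10.1  23.6  72.4   8.3  57.9 -16. ] (array([-109.5, -221.8, -308.3]), array([-0.226,  0.036, -0.476]))
```

Emit:
{"name": "play_rows", "arguments": {
  "commands": [
    [-4, -7, -10, 0, 0, -0.12, 0],
    [-12, -24, -33, -0.03, 0.01, -0.24, 0],
    [-22, -44, -62, -0.06, 0.01, -0.36, 0],
    [-33, -67, -93, -0.1, 0.02, -0.48, 0],
    [-44, -90, -125, -0.13, 0.03, -0.48, 0],
    [-56, -113, -157, -0.16, 0.04, -0.48, 0],
    [-67, -136, -189, -0.19, 0.04, -0.48, 0],
    [-79, -160, -222, -0.23, 0.04, -0.48, 0]
  ]
}}

```text
time: 6.98
tool_pos: [0.4922, 0.2356, 0.3158]
tool_rot: [83.8, 89.6, 10.5]
wrist_force: [0.9, 0.9, -2.2]
grip_width: 0.0105
```

```bash
python3 - <<'E'
from h import *
o=manip.get_obs();print(o['joint_pos'].round(1),delta([.4214,.3183,.25],down(16.3)))
E
```

```text
[13.3 18.3 75.6 -0.  85.7 -3.4] (array([ 65.5, -44.5, -99.6]), array([ 0.007,  0.001, -0.007]))
```

Emit:
{"name": "play_rows", "arguments": {
  "commands": [
    [5, -12, -27, 0, 0, 0, 0],
    [15, -24, -54, 0.01, 0, -0.007, 0],
    [30, -35, -79, 0.01, 0, -0.007, 0],
    [65, -44, -100, 0.01, 0, -0.007, 0],
    [105, -44, -100, 0.01, 0, -0.007, 0],
    [145, -44, -100, 0.01, 0, -0.007, 0],
    [180, -44, -100, 0.01, 0, -0.007, 0],
    [205, -44, -100, 0.01, 0, -0.007, 0]
  ]
}}

```text
time: 7.65
tool_pos: [0.4224, 0.3192, 0.1083]
tool_rot: [-100.8, 89.9, -174.4]
wrist_force: [1.4, 0.9, -1.0]
grip_width: 0.0102
```

```bash
python3 - <<'E'
from h import *
print(delta([.4214,.3183,.0705],down(16.3)))
E
```

```text
(array([37.8, -1.2,  0.6]), array([ 0.   , -0.   ,  0.002]))
```

Emit:
{"name": "play_rows", "arguments": {
  "commands": [
    [15, 0, 0, 0, 0, 0, 0],
    [26, 0, 0, 0, 0, 0, 0],
    [31, 0, 0, 0, 0, 0, 0],
    [34, 0, 0, 0, 0, 0, 0],
    [36, 0, 0, 0, 0, 0, 0],
    [36, 0, 0, 0, 0, 0, 0]
  ]
}}

```text
time: 8.15
tool_pos: [0.4231, 0.3206, 0.0753]
tool_rot: [172.0, 89.6, 98.4]
wrist_force: [0.1, 1.2, -1.0]
grip_width: 0.0105
```

Emit:
{"name": "play_rows", "arguments": {
  "commands": [
    [1, 0, 0, 0, 0, 0, 0],
    [2, 0, 0, 0, 0, 0, 0],
    [3, 0, 0, 0, 0, 0, 0],
    [3, 0, 0, 0, 0, 0, 0],
    [4, 0, 0, 0, 0, 0, 0],
    [4, 0, 0, 0, 0, 0, 0]
  ]
}}

```text
time: 8.65
tool_pos: [0.4227, 0.3207, 0.0708]
tool_rot: [-178.3, 89.6, 108.1]
wrist_force: [-0.5, -0.5, 1.2]
grip_width: 0.0104
```

Emit:
{"name": "play_rows", "arguments": {
  "commands": [
    [0.5, 0, 0, 0, 0, 0, 15],
    [0.5, 0, 0, 0, 0, 0, 40],
    [0.5, 0, 0, 0, 0, 0, 50],
    [0.5, 0, 0, 0, 0, 0, 50],
    [-15, 0, 0, 0, 0, 0, 50],
    [-50, 0, 0, 0, 0, 0, 50],
    [-90, 0, 0, 0, 0, 0, 50],
    [-130, 0, 0, 0, 0, 0, 50]
  ]
}}

```text
time: 9.32
tool_pos: [0.4225, 0.3195, 0.202]
tool_rot: [-165.6, 89.6, 120.8]
wrist_force: [0.4, -0.7, -0.2]
grip_width: 0.0427
```

```bash
python3 - <<'E'
from h import *
o=manip.get_obs(); print(o['tool_pos'],o['joint_pos'].round(1))
w,p=snap('wrist','w5.png'); t,pt=snap('top','t5.png')
cv2.imwrite('pics/w5c.png',np.hstack([cv2.resize(w,(400,300)),cv2.resize(t[140:230,240:390],(400,300))])[:,:,::-1])
E
```

```text
[0.42248231 0.31950911 0.20203881] [24.2 20.9 89.2  0.4 70.   7.6]
```

View pics/w5c.png

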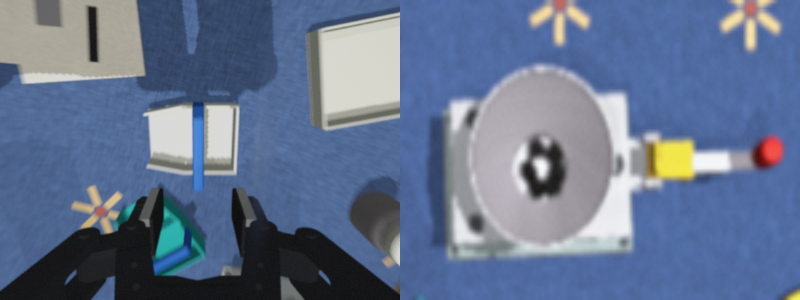

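```bash
python3 - <<'E'
from h import *
print(delta([.610,-.13,.30],down(3)))
E
```

```text
(array([-96.7,  50.6, 483.9]), array([ 0.235, -0.01 , -0.01 ]))
```

Emit:
{"name": "play_rows", "arguments": {
  "commands": [
    [-40, 0, 0, 0, 0, 0, 0],
    [-75, 3, 20, 0.04, 0, 0, 0],
    [-97, 6, 55, 0.08, 0, 0, 0],
    [-97, 11, 95, 0.12, -0.01, -0.01, 0],
    [-97, 15, 135, 0.16, -0.01, -0.01, 0],
    [-97, 19, 175, 0.2, -0.01, -0.01, 0],
    [-97, 23, 215, 0.235, -0.01, -0.01, 0],
    [-97, 27, 255, 0.235, -0.01, -0.01, 0]
  ]
}}

```text
time: 10.08
tool_pos: [0.5216, 0.0803, 0.2955]
tool_rot: [-68.2, 89.3, -155.4]
wrist_force: [0.3, 1.0, -0.4]
grip_width: -0.0001
```

```bash
python3 - <<'E'
from h import *
print(delta([.610,-.13,.30],down(3)))
E
```

```text
(array([ -4.4,  77.6, 214.5]), array([-0.002,  0.004,  0.011]))
```

Emit:
{"name": "play_rows", "arguments": {
  "commands": [
    [-4, 14, 38, 0, 0, 0.01, 0],
    [-4, 28, 76, 0, 0, 0.01, 0],
    [-4, 42, 115, 0, 0, 0.01, 0],
    [-4, 56, 154, 0, 0, 0.01, 0],
    [-4, 70, 193, 0, 0, 0.01, 0],
    [-4, 77, 212, 0, 0, 0.01, 0],
    [-4, 77, 214, 0, 0, 0.01, 0],
    [-4, 77, 214, 0, 0, 0.01, 0]
  ]
}}

```text
time: 10.75
tool_pos: [0.6094, -0.1285, 0.2988]
tool_rot: [-30.1, 89.8, -117.2]
wrist_force: [0.9, 1.0, -0.0]
grip_width: 0.0001
```

```bash
python3 - <<'E'
from h import *
o=manip.get_obs(); print(o['tool_pos'],o['joint_pos'].round(1))
w,p=snap('wrist','w6.png')
n=np.array([.0523,-.9986]);ex=np.array([.9986,.0523]); im=np.ascontiguousarray(w[:,:,::-1])
for nm,d,z,col in(('hinge',.125,.128,(255,0,255)),('tab',.125,.172,(0,255,0)),('knobtop',.25,.173,(255,255,0)),('piv',.085,.101,(255,255,255))):
    q=proj(p,np.r_[Fc+d*n,z]); print(nm,np.round(q)); cv2.circle(im,(int(q[0]),int(q[1])),3,col,1)
H,S,V=cv2.split(cv2.cvtColor(im,cv2.COLOR_BGR2HSV).astype(int) if 0 else cv2.cvtColor(im,cv2.COLOR_BGR2HSV))
k=(((H<8)|(H>172))&(S>120)&(V>150)).astype(np.uint8); nn,l,s,c=cv2.connectedComponentsWithStats(k); i=1+np.argmax(s[1:,4]); print('knob',s[i],c[i],onz(p,*c[i],.173))
cv2.imwrite('pics/w6m.png',im)
E
```

```text
[ 0.6093943  -0.12848402  0.2988135 ] [-22.6  29.4  61.9  -0.2  88.7 -25.5]
hinge [277. 163.]
tab [277. 173.]
knobtop [277. 322.]
piv [277. 112.]
knob [ 458   80  102  106 6111] [506.84912453 130.1426935 ] [ 0.76646792 -0.06214465  0.173     ]
```

View pics/w6m.png

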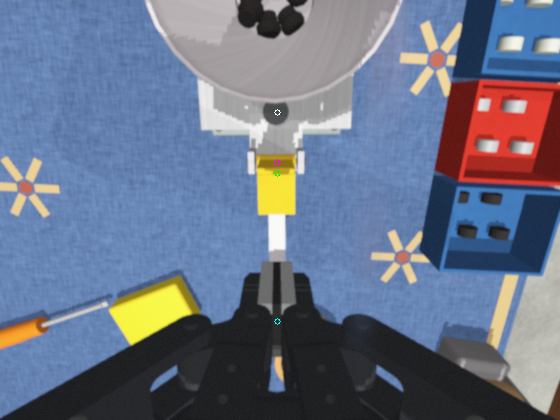

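Emit:
{"name": "play_rows", "arguments": {
  "commands": [
    [35, 0, 0, 0, 0, 0, 0],
    [70, 0, 0, 0, 0, 0, 0],
    [100, 0, 0, 0, 0, 0, 0],
    [118, 0, 0, 0, 0, 0, 0],
    [128, 0, 0, 0, 0, 0, 0],
    [132, 0, 0, 0, 0, 0, 0],
    [132, 0, 0, 0, 0, 0, 0]
  ]
}}

```text
time: 11.38
tool_pos: [0.6094, -0.1273, 0.1683]
tool_rot: [-7.7, 89.7, -94.7]
wrist_force: [-0.5, 0.2, 1.2]
grip_width: 0.0
```

Emit:
{"name": "play_rows", "arguments": {
  "commands": [
    [0, 0, -6, 0, 0, 0, 0],
    [0, 0, -12, 0, 0, 0, 0],
    [0, 0, -18, 0, 0, 0, 0],
    [0, 0, -24, 0, 0, 0, 0],
    [0, 0, -30, 0, 0, 0, 0],
    [0, 0, -35, 0, 0, 0, 0],
    [0, 0, -40, 0, 0, 0, 0],
    [0, 0, -45, 0, 0, 0, 0]
  ]
}}

```text
time: 12.05
tool_pos: [0.6069, -0.0826, 0.1678]
tool_rot: [-10.2, 89.7, -97.2]
wrist_force: [0.6, -1.1, 0.8]
grip_width: -0.0
```

```bash
python3 - <<'E'
from h import *
o=manip.get_obs(); print(o['tool_pos'],(Fc-o['tool_pos'][:2]))
b,p=snap('scene','s7.png'); cv2.imwrite('pics/s7c.png',cv2.resize(b[150:280,160:310],(690,598),interpolation=cv2.INTER_CUBIC)[:,:,::-1])
E
```

```text
[ 0.60693857 -0.08257695  0.16782967] [-0.00493857  0.10657695]
```

View pics/s7c.png

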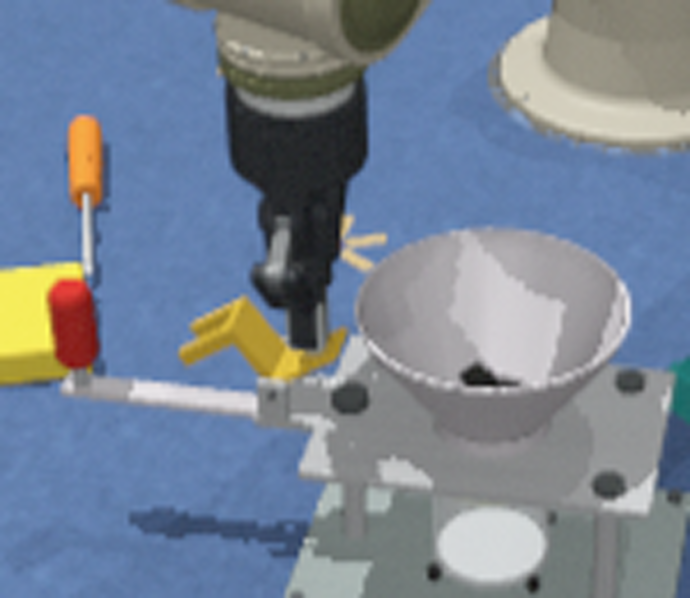

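Emit:
{"name": "play_rows", "arguments": {
  "commands": [
    [-15, 0, 0, 0, 0, 0, 0],
    [-50, 0, 0, 0, 0, 0, 0],
    [-90, 0, 0, 0, 0, 0, 0],
    [-110, 0, 10, 0, 0, 0, 60],
    [-110, 0, 45, 0, 0, 0, 100],
    [-110, 0, 85, 0, 0, 0, 100],
    [-110, 0, 125, 0, 0, 0, 100],
    [-110, 0, 143, 0, 0, 0, 100]
  ]
}}

```text
time: 12.77
tool_pos: [0.6139, -0.2294, 0.2778]
tool_rot: [-20.0, 89.7, -107.1]
wrist_force: [-1.2, 0.9, 0.3]
grip_width: 0.0602
```

```bash
python3 - <<'E'
from h import *
print(delta([.6148,-.2245,.149],down(3)))
b,p=snap('scene','s8.png'); hsv=cv2.cvtColor(np.ascontiguousarray(b),cv2.COLOR_RGB2HSV);H,S,V=[hsv[:,:,i].astype(int) for i in range(3)]
k=np.zeros(H.shape,np.uint8); m=((H<6)|(H>174))&(S>150)&(V>90); k[190:250,160:200]=m[190:250,160:200]
n,l,s,c=cv2.connectedComponentsWithStats(k); i=1+np.argmax(s[1:,4]); print(s[i],c[i],'centre onto z .146:',onz(p,*c[i],.146))
q=proj(p,[.6148,-.2245,.146]);print(q)
E
```

```text
(array([128.7,   1.3,  -5.4]), array([-0.003,  0.004,  0.002]))
[171 211  10  19 149] [175.72483221 219.8590604 ] centre onto z .146: [ 0.61768644 -0.22510442  0.146     ]
(np.float64(176.35315392619748), np.float64(219.27361499249085))
```

Emit:
{"name": "play_rows", "arguments": {
  "commands": [
    [0, 2, -5, 0, 0, 0, 100],
    [20, 2, -5, 0, 0, 0, 100],
    [55, 2, -5, 0, 0, 0, 100],
    [90, 2, -5, 0, 0, 0, 100],
    [118, 2, -5, 0, 0, 0, 100],
    [129, 2, -5, 0, 0, 0, 100],
    [129, 2, -5, 0, 0, 0, 60],
    [129, 2, -5, 0, 0, 0, 35]
  ]
}}

```text
time: 13.48
tool_pos: [0.6168, -0.2201, 0.1508]
tool_rot: [5.3, 89.7, -81.7]
wrist_force: [0.6, 0.3, 0.9]
grip_width: 0.0641
```

Emit:
{"name": "play_rows", "arguments": {
  "commands": [
    [0, 0, 0, 0, 0, 0, 20],
    [0, 0, 0, 0, 0, 0, 0],
    [0, 0, 0, 0, 0, 0, 0],
    [0, 0, 0, 0, 0, 0, 0],
    [0, 0, 0, 0, 0, 0, 0]
  ]
}}

```text
time: 13.9
tool_pos: [0.6146, -0.2212, 0.1515]
tool_rot: [-44.1, 89.6, -131.1]
wrist_force: [-15.3, 2.5, 12.9]
grip_width: 0.0241
```

```bash
python3 - <<'E'
from h import *
o=manip.get_obs(); P=Fc+.085*np.array([.0523,-.9986]); r=o['tool_pos'][:2]-P
print(o['tool_pos'],P,np.linalg.norm(r),np.degrees(np.arctan2(r[1],r[0])),o['wrist_force'],o['grip_width'])
R0=Rot(o['tool_rot']); r=np.r_[r*.165/np.linalg.norm(r),0]
for q in np.r_[.1:.91:.1,.83]:
    Q=Rot([0,0,-np.degrees(q)]); print(round(q,2),(R0.T@(Q@r-r)*1000).round(1))
E
```

```text
[ 0.61458062 -0.2212018   0.15148607] [ 0.6064455 -0.060881 ] 0.16052706951018356 -87.09514526022674 [-15.25369697   2.51881997  12.88846305] 0.02414626426116426
0.1 [  0.1 -16.5  -0.8]
0.2 [  0.1 -32.8  -3.3]
0.3 [  0.2 -48.8  -7.4]
0.4 [  0.2 -64.2 -13.1]
0.5 [  0.3 -79.1 -20.3]
0.6 [  0.3 -93.1 -28.9]
0.7 [   0.3 -106.2  -38.9]
0.8 [   0.3 -118.3  -50.2]
0.9 [   0.3 -129.2  -62.6]
0.83 [   0.3 -121.7  -53.8]
```

Emit:
{"name": "play_rows", "arguments": {
  "commands": [
    [0, -8, 0, 0.05, 0, 0, 0],
    [0, -21, -1, 0.13, 0, 0, 0],
    [0, -33, -3, 0.2, 0, 0, 0],
    [0, -45, -6, 0.28, 0, 0, 0],
    [0, -57, -10, 0.35, 0, 0, 0],
    [0, -68, -15, 0.43, 0, 0, 0],
    [0, -79, -20, 0.5, 0, 0, 0],
    [0, -93, -29, 0.6, 0, 0, 0]
  ]
}}

```text
time: 14.57
tool_pos: [0.5225, -0.1989, 0.1516]
tool_rot: [53.7, 89.4, -67.8]
wrist_force: [3.6, -9.4, 7.3]
grip_width: 0.0242
```

```bash
cat >> h.py <<'E'
def lev():
    o=manip.get_obs(); P=Fc+.085*np.array([.0523,-.9986]); r=o['tool_pos'][:2]-P; a=np.degrees(np.arctan2(r[1],r[0]))
    print('lever',np.radians(-87-a).round(3),'r',np.linalg.norm(r).round(4),'F',o['wrist_force'].round(1),'w',o['grip_width'],'t',o['time'],o['tool_pos'])
    R0=Rot(o['tool_rot']); r=np.r_[r,0]; q0=np.radians(-87-a)
    for q in (.7,.78,.82,.85): print(q,(R0.T@(Rot([0,0,-np.degrees(q-q0)])@r-r)*1000).round(1),round(q-q0,3))
E
python3 -c "
from h import *
lev()"
```

```text
lever 0.599 r 0.1615 F [ 3.6 -9.4  7.3] w 0.02420486619114066 t 14.5667 [ 0.52251172 -0.19888739  0.15158822]
0.7 [ -0.1 -16.3  -0.7] 0.101
0.78 [ -0.3 -29.1  -2.5] 0.181
0.82 [ -0.3 -35.5  -3.8] 0.221
0.85 [ -0.4 -40.2  -4.9] 0.251
```

Emit:
{"name": "play_rows", "arguments": {
  "commands": [
    [0, -8, 0, 0.05, 0, 0, 0],
    [0, -16, -1, 0.1, 0, 0, 0],
    [0, -22, -1, 0.14, 0, 0, 0],
    [0, -27, -2, 0.17, 0, 0, 0],
    [0, -30, -3, 0.19, 0, 0, 0],
    [0, -32, -3, 0.2, 0, 0, 0],
    [0, -32, -3, 0.2, 0, 0, 0],
    [0, -32, -3, 0.2, 0, 0, 0]
  ]
}}

```text
time: 15.23
tool_pos: [0.4968, -0.1799, 0.1516]
tool_rot: [59.8, 89.4, -73.0]
wrist_force: [0.1, -11.4, 6.9]
grip_width: 0.0245
```

```bash
python3 -c "
from h import *
lev()
t,_=snap('top','t9.png');b,_=snap('scene','s9.png')
cv2.imwrite('pics/c9.png',np.hstack([cv2.resize(t[140:230,240:390],(400,300)),cv2.resize(b[190:310,170:330],(400,300),interpolation=cv2.INTER_CUBIC)])[:,:,::-1])"
```

```text
lever 0.797 r 0.1618 F [  0.1 -11.4   6.9] w 0.024508805095128143 t 15.2333 [ 0.49684185 -0.1799052   0.15157111]
0.7 [ 0.1 15.6 -0.8] -0.097
0.78 [ 0.   2.7 -0. ] -0.017
0.82 [-0.  -3.8 -0. ] 0.023
0.85 [-0.1 -8.6 -0.2] 0.053
```

View pics/c9.png

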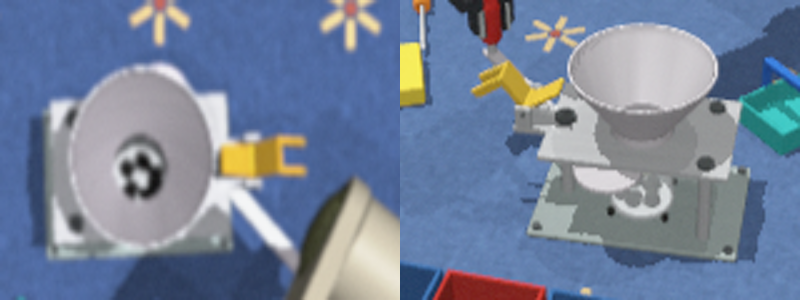

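Emit:
{"name": "play_rows", "arguments": {
  "commands": [
    [0, -3, 0, 0.015, 0, 0, 0],
    [0, -5, 0, 0.03, 0, 0, 0],
    [0, -5, 0, 0.03, 0, 0, 0],
    [0, -5, 0, 0.03, 0, 0, 0]
  ]
}}

```text
time: 15.67
tool_pos: [0.4961, -0.1789, 0.1517]
tool_rot: [81.4, 88.9, -53.2]
wrist_force: [20.7, -24.1, -8.4]
grip_width: 0.0242
```

```bash
python3 -c "
from h import *
lev(); o=manip.get_obs(); print('tool-frame F',Rot(o['tool_rot']).T@o['wrist_force'])
t,pt=snap('top','t10.png');b,ps=snap('scene','s10.png')
q=proj(pt,[*Fc,.04]); r=proj(ps,[*Fc,.04]); print(q,r)
f=lambda im,c,n:cv2.resize(im[int(c[1])-n:int(c[1])+n,int(c[0])-n:int(c[0])+n],(400,400),interpolation=cv2.INTER_CUBIC)
cv2.imwrite('pics/c10.png',np.hstack([f(t,q,16),f(b,r,26)])[:,:,::-1])"
```

```text
lever 0.804 r 0.1616 F [ 20.7 -24.1  -8.4] w 0.024178008744923176 t 15.6667 [ 0.49607913 -0.17887331  0.15169376]
0.7 [ 0.3 16.8 -1.3] -0.104
0.78 [ 0.1  3.9 -0.2] -0.024
0.82 [-0.  -2.5  0. ] 0.016
0.85 [-0.1 -7.4  0. ] 0.046
tool-frame F [ 9.06339223 31.51715018  2.62538721]
(np.float64(291.8741929496307), np.float64(191.89791388823073)) (np.float64(266.869031358345), np.float64(260.36190769067053))
```

Emit:
{"name": "play_rows", "arguments": {
  "commands": [
    [0, 2, 0, -0.01, 0, 0, 0],
    [0, 2, 0, -0.01, 0, 0, 0],
    [0, 2, 0, -0.01, 0, 0, 0],
    [0, 2, 0, -0.01, 0, 0, 0]
  ]
}}

```text
time: 16.1
tool_pos: [0.4962, -0.179, 0.1516]
tool_rot: [76.1, 89.2, -58.0]
wrist_force: [10.4, -16.5, -0.5]
grip_width: 0.0247
```

View pics/c10.png

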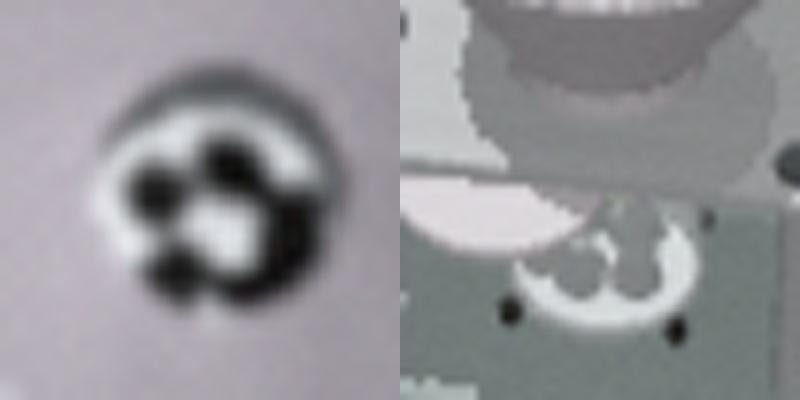

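```bash
python3 -c "
from h import *
lev(); o=manip.get_obs(); print('tool-frame F',Rot(o['tool_rot']).T@o['wrist_force'],o['qd'].round(2))
t,pt=snap('top','t11.png')
im=cv2.imread('pics/t11.png');g=cv2.cvtColor(im,cv2.COLOR_BGR2GRAY); print(g[182:203,282:304])"
```

```text
lever 0.803 r 0.1616 F [ 10.4 -16.5  -0.5] w 0.024696151386783584 t 16.1 [ 0.49619586 -0.17901448  0.15158979]
0.7 [ 0.2 16.6 -1.2] -0.103
0.78 [ 0.1  3.8 -0.1] -0.023
0.82 [-0.  -2.7  0. ] 0.017
0.85 [-0.1 -7.6 -0. ] 0.047
tool-frame F [ 0.73742742 18.90048311  4.63241545] [ 0.07  0.01  0.1   0.07 -0.12  0.03]
[[181 183 181 167 137 116 107 104  98  95  95  96  96  95  94 103 122 140
  150 158 154 152]
 [184 182 169 141 114 109 124 139 141 139 136 136 124 113 101  91  95 110
  138 157 158 154]
 [184 170 146 119 119 141 170 192 196 182 176 173 166 153 136 115  90  90
  118 151 157 156]
 [180 159 138 148 171 190 209 216 202 168 149 146 160 174 181 159 123  94
   99 131 154 157]
 [176 157 166 193 202 206 217 214 181 120  86  83 107 148 187 195 168 126
   98 117 148 157]
 [179 177 198 204 178 165 179 184 151  86  36  36  47  97 165 206 203 164
  118 107 131 149]
 [188 201 203 168 119 100 116 133 121  70  25  14  19  63 132 191 200 178
  131 102 119 141]
 [200 212 187 121  64  49  60  82  96  80  46  27  20  36  87 137 147 139
  122 105 111 141]
 [207 219 182 108  41  29  39  67 108 125 1
[... 466 characters left out ...]
7 202 182 114  43  16  17  38
   84 128 151 156]
 [184 187 192 181 125  70  40  31  41  85 124 134 119  74  27  17  31  66
  111 143 156 157]
 [184 187 187 174 123  66  36  33  46  62  63  57  49  27  22  35  64 105
  137 152 156 157]
 [184 183 182 180 156 115  78  58  80 108  85  45  32  33  60  84 110 137
  151 156 156 156]
 [184 179 180 176 174 154 132 109 129 159 143 109  91  97 114 133 145 151
  155 155 153 154]
 [181 180 176 177 175 171 166 157 164 184 177 163 151 146 152 158 158 158
  154 157 154 157]
 [179 180 178 173 172 173 174 173 175 180 178 175 169 164 165 162 159 155
  156 156 155 156]
 [179 177 175 173 172 172 173 174 173 172 173 169 168 168 164 161 158 155
  155 154 156 156]]
```

```bash
python3 -c "
from h import *
print(manip.finish_job()); print(manip.get_obs()['time'])"
```

```text
the job is handed in; nothing more can be done
None
the job is handed in; nothing more can be done
```

I carried out all the steps in the order asked and handed the job in at about 16 s of the 70 s. The verdict isn't shown to me.

- **Pour and pan:** I tipped the white pan to 60° over the funnel. A wrist view then showed it empty, with the plugs gathered in the throat. I set it back down flat where it had stood.
- **Catch:** I pushed the tab over and lifted the fingers straight up. In the pictures the catch stands at roughly 60°, about 1 rad; I estimated this by eye.
- **Lever:** I gripped the knob and pulled it to about 0.80 rad, the end stop. The first push onto the stop read 31 N, so I backed off 2 mm. The arm still holds the lever there with about 19 N along the pull, which is the spring plus light pressure on the stop.
- **Jar:** The last views show the plugs in the jar, the funnel clear, and the jar still in its place.

**Less certain:** in the last top view three plugs stand apart, and the other three merge into one dark arc. The count of six comes from the size of that arc and from seeing the pan empty. It is not six separately seen plugs. I never moved near the objects to be left alone, but I did not measure their positions again at the end.

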